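# Zero a block gauge and hold its jaw open

## Robot

A 6-joint arm with a two-finger parallel gripper is mounted at the origin on the work surface. World frame = base frame: x ahead of the robot, y to its left, z up, the work surface at z = 0. Lengths are in m, angles in degrees, forces in N, time in s.
With the tool pointing down it reaches from about 0.4 to 0.825 m from the base axis. Payload 7 kg.
Tool frame: the origin (TCP) lies midway between the tips of the shut fingers; the grasp point (between the pads) lies 19 mm behind it; z points along the fingers, y is the line along which they close (so a half turn about z gives the same grasp; the last joint's range is limited). The gripper opens to 88 mm and grips with 3 to 60 N. Pads are 19 mm wide; open, the fingers measure 130 mm over their backs; the gripper's body (78 mm by 193 mm) begins 47 mm behind the grasp point.
Start: joints at [90.82, 20.546, 0.682, 0, -70.136, -16.507], TCP at [0.183, 0.65, 0.227] pointing down, gripper open.
Joint ranges: [-176.03, 176.03], [-82.01, 121.73], [-58.28, 71.71], [-173.87, 95.51], [-174.79, -0.11], [-173.66, 173.66]. Speed limits (degrees/s): [136.94, 136.94, 172.46, 180, 180, 180].

## Interface

Orientations are given as [roll, pitch, yaw] about the fixed x, y, z axes, in that order (R = Rz(yaw) Ry(pitch) Rx(roll)).
In Python, from plant import r gives the robot as it stands. The module is installed in compiled form; this text tells all that it offers.
- The arm moves only by the tool play_rows, never from a script. Its argument "rows" is a list of rows, each an object with "slide": the shift along the tool's x, y, z as a fraction of full scale, a list of three; "delta_rot": the turn, a rotation vector about the tool's x, y, z as a fraction of full scale, a list of three; "fingers": the opening, from -1 (shut) to 1 (fully open). In form: [{"slide": [x, y, z], "delta_rot": [rx, ry, rz], "fingers": fingers}, ...]. A call has 1 to 8 rows; each row shifts and turns the commanded pose from where the row before left it, along the tool's axes as they then stand; what a row does not reach is not made up. Full scale, the value 1, is 0.15 m for a shift and 0.08 rad for a turn. A row lasts 1/8 s, in which the tool goes at most 62.5 mm and 10.7 degrees, less where a joint would pass 70% of its speed; a pose out of reach is approached as far as the arm can. A call with a number of a shift or a turn outside -1 to 1 is refused whole. A call with a gripper value outside its range is refused whole. The fingers move at their own pace and stop on an object; "squeeze" is the grip in N (left out, the last holds). Time passes only in rows, so rows that do not move let the fingers close. It gives the time, the measured TCP pose, the force, the opening and the grip force at its end, in the units of the state.
- r.get_state(): the state, without advancing time (a new reading comes with each control period).
- r.capture(name): name is "side" or "top" or "wrist"; returns a dict with "image" (420x560x3 uint8, blue, green, red), "fx", "fy", "cx", "cy" (pixels), "R" (3x3) and "t" (3): a world point X has camera coordinates R X + t; the wrist camera has in their place "T_tool_cam" (4x4, takes a point from camera to tool coordinates, whose origin is the TCP and whose axes are the flange's). Camera axes: x right, y down, z forward; pixel columns grow to the right and rows downward; lengths in m; the calibration is good to about 2 mm. A picture is of the moment at which its call begins: read the wrist's pose just before it. There is no depth.
- r.close_job(): hands the job in; it is judged then, once.
The state is a dict: "time_s": time; "joints": joint angles; "qd": joint speeds; "joint_torque": joint torques, N m; "tcp_pos": TCP position; "eef_rot": TCP orientation; "contact_force": force on the tool from outside, world axes, zero at the start; "moment": the same for the moment, N m; "gripper_width": finger opening in m; "gripper_force": force on a finger pad.
Only numpy, scipy, OpenCV 4.12 (cv2) and the standard library are available. Lean on these libraries where they do the work, as an engineer would, in place of code of your own. Each camera call takes 0.05 s, during which the arm holds its last target. There are 200 camera calls.

## Task

I want to check the printing block on the bench dial gauge. With the gauge's jaw closed, turn the rim (bezel) of its dial until the dial's zero triangle stands under the pointer; then take the knob on the end of the spindle, pull it straight out against its spring until the pointer stands at the limit clip on the rim (25 mm on the dial), and keep holding it there: finish with the knob still in the gripper and the jaw open, so that I can slip the block in. Leave the other things on the table where they are.

Things in the scene. Friction and masses are not known exactly. Their poses are not given: they have to be found in the camera images.
- gauge: bench dial gauge lying flat, fixed to the table. Dark cast base 220 x 84 mm, top at 18 mm height, from x = -77 to +143 mm. Origin on the table straight below the dial's axis, z up. The spindle runs along x at 60 mm height: pull knob at the -x end, pulled along -x; jaw at the +x end. Stem clamp post beside the dial: x 43 to 61 mm, 22 mm wide, 67 mm high. Rear bush: 12 mm thick, to x = -37 mm
- bezel_center (a point): on the dial's vertical axis, half-way up the bezel, the knurled aluminium rim of the upward-facing dial: 58 mm diameter, 12 mm tall (68 to 80 mm above the table). The case below is 54 mm wide, down to 51 mm. Dial marks and clip turn with the bezel. Turns with light friction (0.05 N m), stays where left; grip it across from above, fingers to the two sides of the spindle line
- bezel (a joint): turn of the bezel in rad, positive anticlockwise seen from above. At 0 the zero triangle lies towards the gauge's -x, exactly under the pointer's rest position (jaw closed). Starts between 0.4 and 1.4
- zero_mark (a point): the zero of the dial, a solid black triangle; the point lies 21 mm from the dial's axis. The dial has 50 black graduations to the turn, one per mm of jaw opening, every fifth long, counted clockwise seen from above
- limit_mark (a point): place on the dial at the limit clip, a small dark steel clip 6 mm wide set on the rim diametrically opposite the zero triangle, at 25 mm on the dial; the point lies 21 mm from the dial's axis
- pointer_tip (a point): point on the thin black pointer 21 mm from the dial's axis, near its tip. With the jaw closed the pointer lies towards the gauge's -x (towards the pull knob); pulling the knob turns it clockwise seen from above, one turn for 50 mm of pull, so 25 mm of pull turns it half round
- knob_center (a point): centre of the pull knob, a black fluted cylinder on the end of the spindle, 18 mm in diameter and 20 mm long along the gauge's x; 60 mm above the table and 62 mm to -x of the dial's axis with the jaw closed, when 15 mm of bare 6 mm spindle show between it and the rear bush. Its axes are those of the gauge: pull along -x. Room to grip it from above with a finger on either side (y)
- spindle (a joint): how far the spindle is pulled out, in m: 0 with the jaw closed (start), 0.025 with the jaw 25 mm open, end stop at 0.040. Its spring pulls it shut with about 3 N when closed, 4.5 N at 25 mm
- anvil (a point): centre of the fixed steel anvil face, 60 mm high, 110 mm to the gauge's +x of the dial's axis; a moving steel foot on the spindle, 18 mm in diameter, rests on it while the jaw is closed. Its post behind: 22 x 40 mm, 70 mm high
- lino_block: free-standing bystander, not part of the job: printing block, wood faced with grey lino, 100 x 75 x 23 mm, origin at the centre of its underside
- tape_dispenser: free-standing bystander, not part of the job: black tape dispenser, 150 x 54 mm, 80 mm high, origin at the centre of its underside
- brayer: free-standing bystander, not part of the job: ink roller lying down, rubber roller 36 mm in diameter and 90 mm long with a wooden handle, 190 mm long in all, origin on the table under the neck between roller and handle
- glue_stick: free-standing bystander, not part of the job: white and grey glue stick standing upright, 30 mm in diameter, 98 mm tall, origin at the centre of its underside
Mind the look-alikes: they are no part of the job. What is meant by the gauge is not green or red, and is the larger of those in its own colour.

How it is judged:
By the outcome, as a careful person would: the job done as asked, in the order asked, and still so for the second after the job is handed in, while the arm keeps its last pose, push and grip.
It also fails if it takes over 40 s, if anything falls off the work surface, if the arm or the gripper's body presses on something with over 40 N, if the wrist force passes 120 N, or if a joint passes its speed limit or range.

## Working session

There is one attempt and no reset: what is moved stays moved. The work goes in short steps, Python scripts to look and compute and a tool call to move; the robot and the scene stay as the last step left them, time stands still between calls to the robot, and variables do not carry over. Pictures are saved under pics/ and viewed, at most 10 in all, crops included, and the job is handed in when it is done.

Besides the shell and the picture viewer there is one more tool, called after "Emit:" as name(argument=value, ...), one argument or row to a line, values as JSON. play_rows: Moves the arm, as the interface text tells. Shift numbers are shares of 0.15 m and turn numbers shares of 0.08 rad, none past 1 either way. Its arguments: {"type":"object","properties":{"rows":{"type":"array"},"squeeze":{"type":"number"}},"required":["rows"]}

```bash
mkdir -p pics; python3 - <<'E'
from plant import r
import cv2,numpy as np
s=r.get_state();print(s)
for n in("top","side"):
    c=r.capture(n);cv2.imwrite(f"pics/{n}0.png",c["image"]);print(n,c["fx"],c["fy"],c["cx"],c["cy"],c["R"],c["t"])
E
```

```text
{'time_s': 0.0, 'joints': array([ 9.08186438e+01,  2.05901899e+01,  6.34166383e-01, -1.90001145e-02,
       -7.01350176e+01, -1.65079058e+01]), 'qd': array([ 0.03961015, -0.010613  ,  0.03283841, -0.00432254,  0.03977313,
        0.03356985]), 'joint_torque': array([-6.90718957e-05, -5.82713342e+01,  2.93061268e+01,  6.99731871e+00,
        6.87642954e-03, -1.63073105e-04]), 'tcp_pos': array([0.18242259, 0.64938484, 0.22564324]), 'eef_rot': array([ 1.79907636e+02, -8.74629461e-03, -1.56957255e+01]), 'contact_force': array([-0.51291626, -0.48056922, -1.02118648]), 'moment': array([ 0.01182286, -0.03208204,  0.03633756]), 'gripper_force': 0.0, 'gripper_width': 0.0875930810884316}
top 413.9754990253972 413.9754990253972 279.5741178625015 208.88055977324893 [[-0.00762902 -0.999586   -0.02774199]
 [-0.99773182  0.00946452 -0.06664559]
 [ 0.06688056  0.02717063 -0.99739097]] [0.06555983 0.55995659 0.77954491]
side 405.1504619271801 405.1504619271801 281.40026111702883 210.72355412856257 [[-0.98073402 -0.19512261 -0.00937811]
 [-0.1439817   0.75446436 -0.64035365]
 [ 0.13202293 -0.62666633 -0.76802295]] [0.55589919 0.09291025 0.92740762]
```

View pics/top0.png

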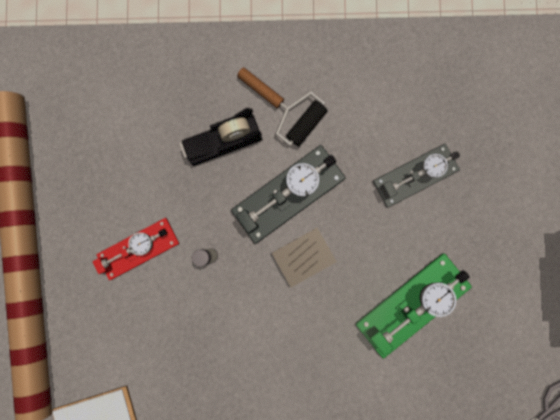

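The gauge is the larger dark one: dial at about (302,180), knob about (330,161), anvil end lower left. The smaller grey, red and green ones are look-alikes. I'll localise the dial and axis, and zoom in.

```bash
cat > h.py <<'E'
import numpy as np,cv2
from scipy.spatial.transform import Rotation as Ro
def ray(c,uv,z,s=None):
    d=np.array([(uv[0]-c["cx"])/c["fx"],(uv[1]-c["cy"])/c["fy"],1.])
    if "T_tool_cam" in c:
        T=np.eye(4);T[:3,:3]=Ro.from_euler("xyz",s["eef_rot"],degrees=True).as_matrix();T[:3,3]=s["tcp_pos"]
        M=T@c["T_tool_cam"];o=M[:3,3];d=M[:3,:3]@d
    else: o=-c["R"].T@c["t"];d=c["R"].T@d
    return o+d*(z-o[2])/d[2]
E
python3 - <<'E'
from plant import r
from h import *
c=r.capture("top");im=c["image"]
g=cv2.cvtColor(im,cv2.COLOR_BGR2GRAY)
m=np.zeros_like(g);m[155:208,275:330]=255
w=((g>150)&(m>0)).astype(np.uint8)
cs,_=cv2.findContours(w,0,1);k=max(cs,key=cv2.contourArea);e=cv2.minEnclosingCircle(k);print(e)
print("dial",ray(c,e[0],.08))
d=((g<38)&(np.indices(g.shape)[0]>145)&(np.indices(g.shape)[0]<172)&(np.indices(g.shape)[1]>322)&(np.indices(g.shape)[1]<345))
v,u=np.nonzero(d);print(len(u),u.mean(),v.mean());print("knob",ray(c,(u.mean(),v.mean()),.064))
v0=r.capture("side");
cv2.imwrite("pics/t1.png",np.hstack([cv2.resize(im[135:250,220:355],None,fx=5,fy=5,interpolation=2)]))
E
```

```text
((306.0, 176.5), 20.52447509765625)
dial [0.61409559 0.01135043 0.08      ]
72 329.25 161.04166666666666
knob [ 0.64443654 -0.03209602  0.064     ]
```

View pics/t1.png

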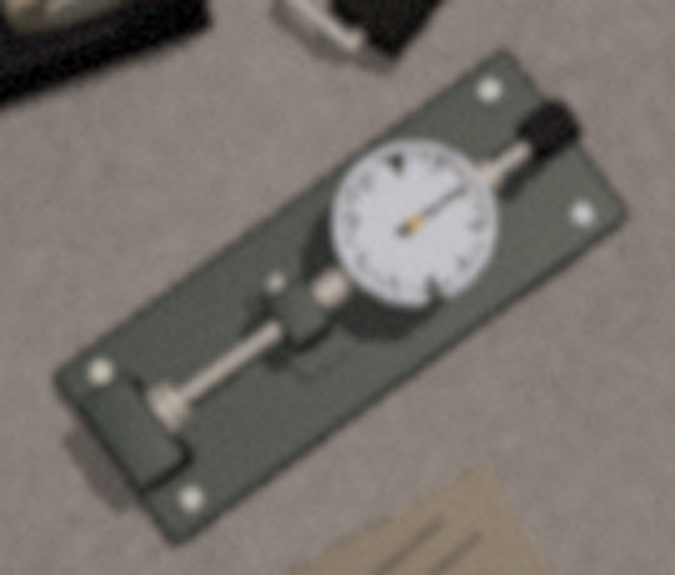

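The crop shows: dial centre at full-image (302.8,179.4), pointer tip towards (313,172), knob (330,161), foot (253.6,216), triangle (299.4,167.4), clip (307.4,192.6). The bezel is turned by about +1.2 rad. Next: gauge pose and the move.

```bash
cat >> h.py <<'E'
def delta(s,target):  # target world TCP -> tool frame shares of full scale
    R=Ro.from_euler("xyz",s["eef_rot"],degrees=True)
    return R.inv().apply(np.array(target)-s["tcp_pos"])/.15
E
python3 - <<'E'
from plant import r
from h import *
c=r.capture("top");s=r.get_state()
D=ray(c,(302.8,179.4),.078);K=ray(c,(330,161),.066);F=ray(c,(253.6,216),.064);T=ray(c,(299.4,167.4),.078);C=ray(c,(307.4,192.6),.078)
print(D,K,F,np.linalg.norm((K-D)[:2]),np.linalg.norm((F-D)[:2]))
a=lambda v:np.degrees(np.arctan2(v[1],v[0]))
print("heading",a(K-D),a(D-F),a(K-F),"tri",a(T-D),"clip",a(C-D))
print(delta(s,[D[0],D[1],.227]))
E
```

```text
[0.60921    0.01707215 0.078     ] [ 0.64413092 -0.03327345  0.066     ] [0.54495502 0.10704647 0.064     ] 0.061271122236223365 0.11056256059401705
heading -55.253892495866275 -54.46755068428803 -54.74793672558346 tri 15.04511340541434 clip -161.58425689821652
[ 3.87919275e+00  3.29085374e+00 -2.87909249e-03]
```

Emit:
play_rows(
  rows=[
    {"slide":[0.277,0.235,0],"delta_rot":[0,0,0],"fingers":0.8},
    {"slide":[0.277,0.235,0],"delta_rot":[0,0,0],"fingers":0.8},
    {"slide":[0.277,0.235,0],"delta_rot":[0,0,0],"fingers":0.8},
    {"slide":[0.277,0.235,0],"delta_rot":[0,0,0],"fingers":0.8},
    {"slide":[0.277,0.235,0],"delta_rot":[0,0,0],"fingers":0.8},
    {"slide":[0.277,0.235,0],"delta_rot":[0,0,0],"fingers":0.8},
    {"slide":[0.277,0.235,0],"delta_rot":[0,0,0],"fingers":0.8},
    {"slide":[0.277,0.235,0],"delta_rot":[0,0,0],"fingers":0.8},
  ],
)

```text
time_s: 1.25
tcp_pos: [0.427, 0.2869, 0.2268]
eef_rot: [-180.0, -0.0, -15.7]
contact_force: [1.2, 0.9, 0.3]
gripper_width: 0.0795
gripper_force: 0.0
```

Emit:
play_rows(
  rows=[
    {"slide":[0.277,0.235,0],"delta_rot":[0,0,0],"fingers":0.8},
    {"slide":[0.277,0.235,0],"delta_rot":[0,0,0],"fingers":0.8},
    {"slide":[0.277,0.235,0],"delta_rot":[0,0,0],"fingers":0.8},
    {"slide":[0.277,0.235,0],"delta_rot":[0,0,0],"fingers":0.8},
    {"slide":[0.277,0.235,0],"delta_rot":[0,0,0],"fingers":0.8},
    {"slide":[0.277,0.235,0],"delta_rot":[0,0,0],"fingers":0.8},
    {"slide":[0,0,0],"delta_rot":[0,0,0],"fingers":0.8},
    {"slide":[0,0,0],"delta_rot":[0,0,0],"fingers":0.8},
  ],
)

```text
time_s: 2.25
tcp_pos: [0.6089, 0.0171, 0.2262]
eef_rot: [180.0, 0.0, -15.7]
contact_force: [-0.1, 0.0, -0.3]
gripper_width: 0.079
gripper_force: 0.0
```

```bash
python3 - <<'E'
from plant import r
from h import *
s=r.get_state();c=r.capture("wrist");print(s["time_s"],s["tcp_pos"],s["eef_rot"],s["joints"],s["gripper_width"],c["T_tool_cam"],c["fx"],c["cx"],c["cy"])
cv2.imwrite("pics/w1.png",c["image"])
E
```

```text
2.25 [0.60885595 0.01713143 0.22615611] [ 1.79985181e+02  4.24953674e-02 -1.57497269e+01] [ 1.99576792e+01  1.44404900e+01 -8.02499977e+00 -1.38137907e-02
 -6.75776663e+01  5.42978732e+01] 0.07895280924105086 [[ 9.74622697e-04 -9.50960065e-01 -3.09312149e-01  8.44201953e-02]
 [ 9.99999354e-01  7.45959760e-04  8.57528961e-04  1.60679922e-04]
 [-5.84741380e-04 -3.09312785e-01  9.50960178e-01 -1.57944834e-01]
 [ 0.00000000e+00  0.00000000e+00  0.00000000e+00  1.00000000e+00]] 331.5101826181155 281.84099171657476 208.41389455249345
```

View pics/w1.png

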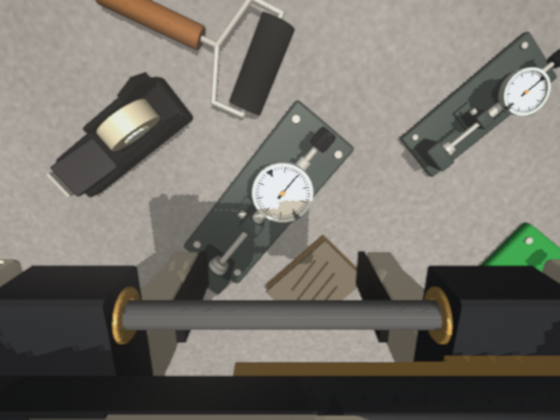

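Wrist view: dial centre at about (282,192), knob (322,139), triangle (270,173). Checking position and bezel angle.

```bash
cat >> h.py <<'E'
def rect(c,s,ctr,z,yaw,half=.05,n=500):  # top-down ortho view at height z; up = gauge -x (heading yaw)
    a=np.radians(yaw);f=np.array([np.cos(a),np.sin(a),0]);l=np.array([-f[1],f[0],0])
    T=np.eye(4);T[:3,:3]=Ro.from_euler("xyz",s["eef_rot"],degrees=True).as_matrix();T[:3,3]=s["tcp_pos"]
    Mi=np.linalg.inv(T@c["T_tool_cam"]);src=[];dst=[]
    for i in(-1,1):
        for j in(-1,1):
            X=np.array([ctr[0],ctr[1],z])+f*half*i+l*half*j;p=Mi[:3,:3]@X+Mi[:3,3]
            src.append([c["fx"]*p[0]/p[2]+c["cx"],c["fy"]*p[1]/p[2]+c["cy"]]);dst.append([n/2*(1-j),n/2*(1-i)])
    H=cv2.getPerspectiveTransform(np.float32(src),np.float32(dst))
    return cv2.warpPerspective(c["image"],H,(n,n),flags=cv2.INTER_CUBIC)
E
python3 - <<'E'
from plant import r
from h import *
s=r.get_state();c=r.capture("wrist")
hsv=cv2.cvtColor(c["image"],cv2.COLOR_BGR2HSV)
w=((hsv[...,2]>185)&(hsv[...,1]<50)).astype(np.uint8);w[:155]=0;w[228:]=0;w[:,:245]=0;w[:,320:]=0
cs,_=cv2.findContours(w,0,1);k=max(cs,key=cv2.contourArea);e=cv2.fitEllipse(cv2.convexHull(k));print(e)
D=ray(c,e[0],.078,s);K=ray(c,(322,139),.063,s);print(D,ray(c,(282,194),.078,s),K,np.linalg.norm((K-D)[:2]))
cv2.imwrite("pics/r1.png",rect(c,s,(.609,.017),.078,-54.7))
E
```

```text
((287.21502685546875, 184.47459411621094), (53.15925979614258, 75.88703155517578), 56.085105895996094)
[0.61554256 0.01010095 0.078     ] [0.60784419 0.01739495 0.078     ] [ 0.64595627 -0.03291829  0.063     ] 0.05268442878414151
```

View pics/r1.png

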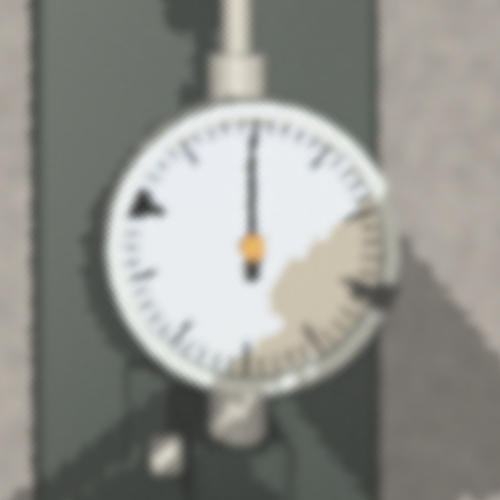

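Rectified view (5 px/mm, up = knob): dial centre (252,247), pointer tip (254,125), triangle (145,206), clip (385,294). The position agrees within 0.5 mm, and the bezel is about 70–71° anticlockwise. Descending with yaw about −20.

Emit:
play_rows(
  rows=[
    {"slide":[0,0,0.28],"delta_rot":[0,0,0.98],"fingers":0.8},
    {"slide":[0,0.003,0.28],"delta_rot":[0,0,0],"fingers":0.8},
    {"slide":[0,0,0.28],"delta_rot":[0,0,0],"fingers":0.8},
    {"slide":[0,0,0.28],"delta_rot":[0,0,0],"fingers":0.8},
    {"slide":[0,0,0],"delta_rot":[0,0,0],"fingers":0.8},
    {"slide":[0,0,0],"delta_rot":[0,0,0],"fingers":0.2},
    {"slide":[0,0,0],"delta_rot":[0,0,0],"fingers":0.2},
    {"slide":[0,0,0],"delta_rot":[0,0,0],"fingers":0.2},
  ],
  squeeze=12,
)

```text
time_s: 3.35
tcp_pos: [0.6096, 0.0165, 0.0605]
eef_rot: [-180.0, -0.1, -20.1]
contact_force: [-0.7, -2.2, 4.6]
gripper_width: 0.058
gripper_force: 12.0
```

Emit:
play_rows(
  rows=[
    {"slide":[0,0,0],"delta_rot":[0,0,0.97],"fingers":0.2},
    {"slide":[0,0,0],"delta_rot":[0,0,0.97],"fingers":0.2},
    {"slide":[0,0,0],"delta_rot":[0,0,0.97],"fingers":0.2},
    {"slide":[0,0,0],"delta_rot":[0,0,0.97],"fingers":0.2},
    {"slide":[0,0,0],"delta_rot":[0,0,0.97],"fingers":0.2},
    {"slide":[0,0,0],"delta_rot":[0,0,0.97],"fingers":0.2},
    {"slide":[0,0,0],"delta_rot":[0,0,0.97],"fingers":0.2},
    {"slide":[0,0,0],"delta_rot":[0,0,0.97],"fingers":0.2},
  ],
)

```text
time_s: 4.35
tcp_pos: [0.6095, 0.0164, 0.0605]
eef_rot: [-179.9, -0.1, -55.9]
contact_force: [-1.4, -3.4, 5.6]
gripper_width: 0.0576
gripper_force: 12.0
```

Emit:
play_rows(
  rows=[
    {"slide":[0,0,0],"delta_rot":[0,0,0.97],"fingers":0.2},
    {"slide":[0,0,0],"delta_rot":[0,0,0.97],"fingers":0.2},
    {"slide":[0,0,0],"delta_rot":[0,0,0.97],"fingers":0.2},
    {"slide":[0,0,0],"delta_rot":[0,0,0.97],"fingers":0.2},
    {"slide":[0,0,0],"delta_rot":[0,0,0.97],"fingers":0.2},
    {"slide":[0,0,0],"delta_rot":[0,0,0.97],"fingers":0.2},
    {"slide":[0,0,0],"delta_rot":[0,0,0.97],"fingers":0.2},
    {"slide":[0,0,0],"delta_rot":[0,0,0],"fingers":0.2},
  ],
)

```text
time_s: 5.35
tcp_pos: [0.6093, 0.0164, 0.0605]
eef_rot: [-179.9, -0.0, -86.9]
contact_force: [-1.5, -2.9, 5.0]
gripper_width: 0.0575
gripper_force: 12.0
```

```bash
python3 - <<'E'
from plant import r
from h import *
s=r.get_state();c=r.capture("wrist");print(s["time_s"],s["tcp_pos"],s["eef_rot"],s["gripper_width"],s["contact_force"])
a=rect(c,s,(.609,.0165),.078,-55)
cv2.imwrite("pics/w2.png",cv2.hconcat([cv2.resize(c["image"],(400,300)),a[:300,50:450]]))
E
```

```text
5.35 [0.6093335  0.01637839 0.06051747] [-1.79914829e+02 -2.45997360e-02 -8.69318981e+01] 0.05750334327241675 [-1.54891573 -2.8524771   4.95670339]
```

View pics/w2.png

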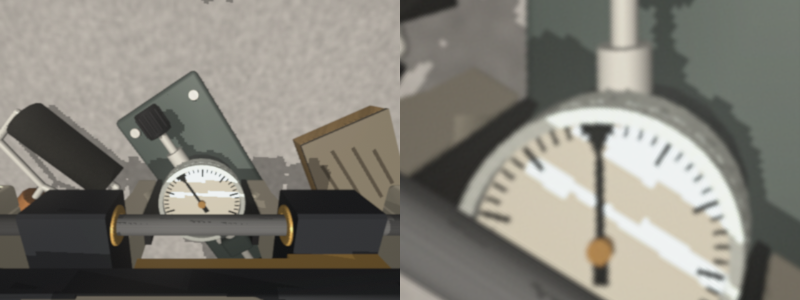

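The triangle is now nearly under the pointer: rectified triangle at (598,135) right beneath the pointer line. I'll release, rise and check with the camera along the spindle line, so there is no sideways parallax.

Emit:
play_rows(
  rows=[
    {"slide":[0,0,0],"delta_rot":[0,0,0],"fingers":0.8},
    {"slide":[0,0,0],"delta_rot":[0,0,0],"fingers":0.8},
    {"slide":[0,0,-0.2],"delta_rot":[0,0,0],"fingers":0.8},
    {"slide":[0,0,-0.2],"delta_rot":[0,0,-1],"fingers":0.8},
    {"slide":[0,0,-0.2],"delta_rot":[0,0,-1],"fingers":0.8},
    {"slide":[0,0,0],"delta_rot":[0,0,-1],"fingers":0.8},
    {"slide":[0,0,0],"delta_rot":[0,0,-1],"fingers":0.8},
    {"slide":[0,0,0],"delta_rot":[0,0,-1],"fingers":0.8},
  ],
)

```text
time_s: 6.4
tcp_pos: [0.609, 0.0172, 0.1488]
eef_rot: [-180.0, 0.0, -63.8]
contact_force: [-0.1, 0.7, -0.2]
gripper_width: 0.0787
gripper_force: 0.0
```

Emit:
play_rows(
  rows=[
    {"slide":[0,0,0],"delta_rot":[0,0,-1],"fingers":0.8},
    {"slide":[0,0,0],"delta_rot":[0,0,-0.97],"fingers":0.8},
    {"slide":[0,0,0],"delta_rot":[0,0,0],"fingers":0.8},
    {"slide":[0,0,0],"delta_rot":[0,0,0],"fingers":0.8},
  ],
)

```text
time_s: 6.9
tcp_pos: [0.609, 0.0171, 0.1486]
eef_rot: [-180.0, 0.0, -55.0]
contact_force: [-0.4, -0.3, -0.5]
gripper_width: 0.0786
gripper_force: 0.0
```

```bash
python3 - <<'E'
from plant import r
from h import *
s=r.get_state();c=r.capture("wrist");print(s["time_s"],s["tcp_pos"],s["eef_rot"],s["gripper_width"],s["contact_force"])
a=rect(c,s,(.609,.0165),.078,-55,.03,600)
cv2.imwrite("pics/r3.png",a)
E
```

```text
6.9 [0.6089881  0.01709351 0.14861152] [-1.79991832e+02  6.93479602e-04 -5.50166024e+01] 0.07860751859183314 [-0.35458324 -0.27037477 -0.45963028]
```

View pics/r3.png

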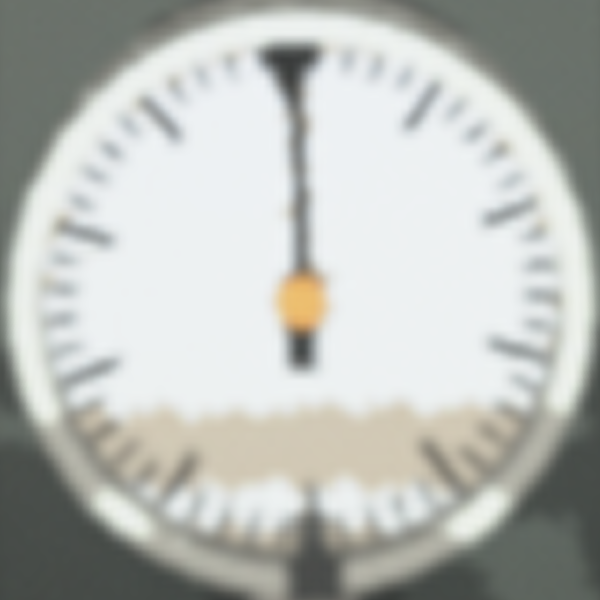

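The rectified view shows the hub at (302,302), pointer end near (296,105), triangle (291,55) and clip (313,560). The bezel looks about 1° further anticlockwise than the pointer. I'll measure it with an angular profile.

```bash
cat >> h.py <<'E'
def phases(c,s,D,yaw):
    a=cv2.cvtColor(rect(c,s,D,.078,yaw,.03,600),cv2.COLOR_BGR2GRAY)
    b=(a>110).astype(np.uint8);cs,_=cv2.findContours(b,0,1);k=max(cs,key=cv2.contourArea)
    (cx,cy),ax,_=cv2.fitEllipse(k)
    print("rim ellipse",cx,cy,ax)
    rows,off=[],[]
    for y in range(115,255,5):
        l=255.-a[y,270:330];l[l<120]=0
        if l.sum()>0: rows.append(y);off.append((l*np.arange(270,330)).sum()/l.sum())
    p=np.polyfit(rows,off,1);print("pointer deg ccw",np.degrees(np.arctan(p[0])),"x at cy",np.polyval(p,300))
    # triangle and its base, above pointer tip
    l=255.-a[44:75,240:345];l[l<120]=0;yy,xx=np.indices(l.shape);tx,ty=(l*xx).sum()/l.sum()+240,(l*yy).sum()/l.sum()+44
    print("tri",tx,ty)
    for X,Y in((np.polyval(p,300),cy),(cx,cy)):
        print("centre",X,Y,"tri deg",np.degrees(np.arctan2(X-tx,Y-ty)))
        th=np.radians(np.arange(-175,175,.25));pr=np.zeros(len(th))
        for rr in np.arange(225,250,2):
            pr+=255-cv2.remap(a,(X-rr*np.sin(th)).astype(np.float32)[None],(Y-rr*np.cos(th)).astype(np.float32)[None],1)[0]
        g=(np.abs(th)>np.radians(15))&(np.abs(th)<np.radians(105))
        for n in(10,50):print(n,"phase deg",np.degrees(np.angle((pr[g]*np.exp(1j*n*th[g])).sum()))/n)
E
python3 - <<'E'
from plant import r
from h import *
s=r.get_state();c=r.capture("wrist");phases(c,s,(.609,.0165),-55)
E
```

```text
rim ellipse 298.72320556640625 272.49078369140625 (623.1813354492188, 631.1576538085938)
pointer deg ccw 1.827340788641382 x at cy 302.9591160083889
tri 289.44181824952057 59.3341866656737
centre 302.9591160083889 272.49078369140625 tri deg 3.6285455796156225
10 phase deg 13.061017947775554
50 phase deg -0.5803791755155396
centre 298.72320556640625 272.49078369140625 tri deg 2.4932309420415604
10 phase deg 13.801713739647706
50 phase deg -0.9001314856060865
```

```bash
python3 - <<'E'
import re
t=open("h.py").read()
t=re.sub(r"    b=\(a>110\).*?print\(\"rim.*?\n","    cx,cy=301,302\n",t,flags=re.S)
open("h.py","w").write(t)
from plant import r
from h import *
s=r.get_state();c=r.capture("wrist");phases(c,s,(.609,.0165),-55)
E
```

```text
pointer deg ccw 1.8210446788578183 x at cy 303.2708751195935
tri 289.4950157216007 59.365253646441744
centre 303.2708751195935 302 tri deg 3.2495433668906113
10 phase deg 7.512416235244787
50 phase deg -1.3566038465732617
centre 301 302 tri deg 2.7147541216767834
10 phase deg 6.935304280549268
50 phase deg -1.072467487610637
```

```bash
python3 - <<'E'
from plant import r
from h import *
from scipy.signal import find_peaks
s=r.get_state();c=r.capture("wrist")
a=cv2.cvtColor(rect(c,s,(.609,.0165),.078,-55,.03,600),cv2.COLOR_BGR2GRAY)
for r0,r1,dist in((200,218,60),(232,248,18)):
    th=np.arange(-100,100,.25);t=np.radians(th);pr=0
    for rr in np.arange(r0,r1,2): pr=pr+255.-cv2.remap(a,(302.5-rr*np.sin(t)).astype(np.float32)[None],(302-rr*np.cos(t)).astype(np.float32)[None],1)[0]
    k,_=find_peaks(cv2.GaussianBlur(pr[None],(0,0),3)[0],distance=dist,prominence=60);p=th[k]
    print(p, "resid 36", (p+18)%36-18,"resid 7.2",np.round((p+3.6)%7.2-3.6,1))
E
```

```text
[-66.25 -31.25   2.5   37.75  72.25] resid 36 [5.75 4.75 2.5  1.75 0.25] resid 7.2 [-1.4 -2.4  2.5  1.8  0.2]
[-95.5  -88.25 -81.   -73.75 -66.75 -59.75 -52.25 -45.5  -38.25 -31.5
 -24.75 -17.5  -10.5    3.    17.    24.    30.75  37.75  44.5   51.75
  58.25  65.75  72.5   79.75  86.75  94.  ] resid 36 [ 12.5  -16.25  -9.    -1.75   5.25  12.25 -16.25  -9.5   -2.25   4.5
  11.25 -17.5  -10.5    3.    17.   -12.    -5.25   1.75   8.5   15.75
 -13.75  -6.25   0.5    7.75  14.75 -14.  ] resid 7.2 [-1.9 -1.9 -1.8 -1.8 -1.9 -2.1 -1.8 -2.3 -2.2 -2.7 -3.1 -3.1 -3.3  3.
  2.6  2.4  2.   1.8  1.3  1.4  0.6  0.9  0.5  0.5  0.3  0.4]
```

Symmetric graduation pairs give the bezel at +3.0° and the pointer at +1.8° in the same view, so 1.2° clockwise remains. Regripping for a small correction.

Emit:
play_rows(
  rows=[
    {"slide":[0,0,0.3],"delta_rot":[0,0,0],"fingers":0.8},
    {"slide":[0,0,0.29],"delta_rot":[0,0,0],"fingers":0.8},
    {"slide":[0,0,0],"delta_rot":[0,0,0],"fingers":0.6},
    {"slide":[0,0,0],"delta_rot":[0,0,0],"fingers":0.2},
    {"slide":[0,0,0],"delta_rot":[0,0,0],"fingers":0.2},
    {"slide":[0,0,0],"delta_rot":[0,0,0],"fingers":0.2},
    {"slide":[0,0,0],"delta_rot":[0,0,0.26],"fingers":0.2},
    {"slide":[0,0,0],"delta_rot":[0,0,0],"fingers":0.2},
  ],
)

```text
time_s: 8.1
tcp_pos: [0.6093, 0.0167, 0.0619]
eef_rot: [-179.9, -0.1, -56.1]
contact_force: [-4.0, -4.0, 6.6]
gripper_width: 0.0574
gripper_force: 12.0
```

Emit:
play_rows(
  rows=[
    {"slide":[0,0,0],"delta_rot":[0,0,0],"fingers":0.2},
    {"slide":[0,0,0],"delta_rot":[0,0,0],"fingers":0.8},
    {"slide":[0,0,0],"delta_rot":[0,0,0],"fingers":0.8},
    {"slide":[0,0,-0.3],"delta_rot":[0,0,0],"fingers":0.8},
    {"slide":[0,0,-0.3],"delta_rot":[0,0,0],"fingers":0.8},
    {"slide":[0,0,0],"delta_rot":[0,0,0],"fingers":0.8},
    {"slide":[0,0,0],"delta_rot":[0,0,0],"fingers":0.8},
  ],
)

```text
time_s: 8.98
tcp_pos: [0.6088, 0.0173, 0.15]
eef_rot: [-180.0, 0.0, -56.1]
contact_force: [-0.9, -0.5, -1.9]
gripper_width: 0.079
gripper_force: 0.0
```

```bash
cat > m.py <<'E'
from plant import r
from h import *
from scipy.signal import find_peaks
s=r.get_state();c=r.capture("wrist");print(s["time_s"],s["tcp_pos"],s["eef_rot"])
im=rect(c,s,(.609,.0165),.078,-55,.03,600);cv2.imwrite("pics/r4.png",im);a=cv2.cvtColor(im,cv2.COLOR_BGR2GRAY)
th=np.arange(-100,100,.25);t=np.radians(th);pr=0
for rr in np.arange(232,248,2): pr=pr+255.-cv2.remap(a,(302.5-rr*np.sin(t)).astype(np.float32)[None],(302-rr*np.cos(t)).astype(np.float32)[None],1)[0]
k,_=find_peaks(cv2.GaussianBlur(pr[None],(0,0),3)[0],distance=18,prominence=60);p=th[k]
q=np.round((p-2)/7.2)*7.2
print("bezel",[(round(x,1),round((p[np.isclose(q,x)][0]+p[np.isclose(q,-x)][0])/2,2)) for x in q if x>0 and np.isclose(q,-x).any()])
phases(c,s,(.609,.0165),-55)
E
python3 m.py
```

```text
8.975 [0.6087975  0.01726112 0.14996579] [-1.79963934e+02  1.95819141e-02 -5.61214136e+01]
bezel [(np.float64(14.4), np.float64(1.5)), (np.float64(21.6), np.float64(1.5)), (np.float64(28.8), np.float64(1.5)), (np.float64(36.0), np.float64(1.62)), (np.float64(43.2), np.float64(1.62)), (np.float64(50.4), np.float64(1.5)), (np.float64(57.6), np.float64(1.62)), (np.float64(64.8), np.float64(1.5)), (np.float64(72.0), np.float64(1.5)), (np.float64(79.2), np.float64(1.5)), (np.float64(86.4), np.float64(1.38)), (np.float64(93.6), np.float64(1.38))]
pointer deg ccw 0.3493176457788555 x at cy 301.38052915708096
tri 296.4700033475377 60.08895855386369
centre 301.38052915708096 302 tri deg 1.1628810684513133
10 phase deg 4.531091653610778
50 phase deg -2.2335539475960875
centre 301 302 tri deg 1.072788395500705
10 phase deg 4.441271745915043
50 phase deg -2.1872082803648705
```

```bash
cat > m2.py <<'E'
from plant import r
from h import *
P=[];B=[]
for i in range(4):
    s=r.get_state();c=r.capture("wrist")
    a=cv2.cvtColor(rect(c,s,(.609,.0165),.0785,-55,.03,600),cv2.COLOR_BGR2GRAY).astype(float)
    ys=np.arange(95,265);o=[]
    for y in ys:
        l=a[y,275:330];l=np.clip(np.median(l)-l-15,0,None);o.append((l*np.arange(275,330)).sum()/l.sum())
    P.append(np.degrees(np.arctan(np.polyfit(ys,o,1)[0])))
b=rect(c,s,(.609,.0165),.018,-55,.1,1000);cv2.imwrite("pics/base.png",cv2.resize(b,(600,600)))
g=cv2.cvtColor(b,cv2.COLOR_BGR2GRAY)
for L in cv2.createLineSegmentDetector().detect(g)[0][:,0]:
    d=L[2:]-L[:2];n=np.hypot(*d);ang=np.degrees(np.arctan2(d[0],d[1]));ang=(ang+90)%180-90
    if n>90 and abs(ang)<8: print("line",L.round(),n.round(),"deg ccw",round(ang,2))
print("pointer",P)
E
python3 m2.py
```

```text
line [503. 494. 502. 584.] 90.0 deg ccw -0.49
line [703. 153. 706. 287.] 134.0 deg ccw 1.06
line [295. 623. 290. 132.] 491.0 deg ccw 0.55
line [706. 286. 708. 594.] 309.0 deg ccw 0.36
line [860. 912. 861. 778.] 134.0 deg ccw -0.49
line [137. 759. 133. 919.] 160.0 deg ccw -1.27
line [708. 736. 712. 968.] 232.0 deg ccw 0.86
pointer [np.float64(1.2768889084385917), np.float64(0.48832452780651076), np.float64(0.36814359563461807), np.float64(0.6234165226336654)]
```

View pics/r4.png

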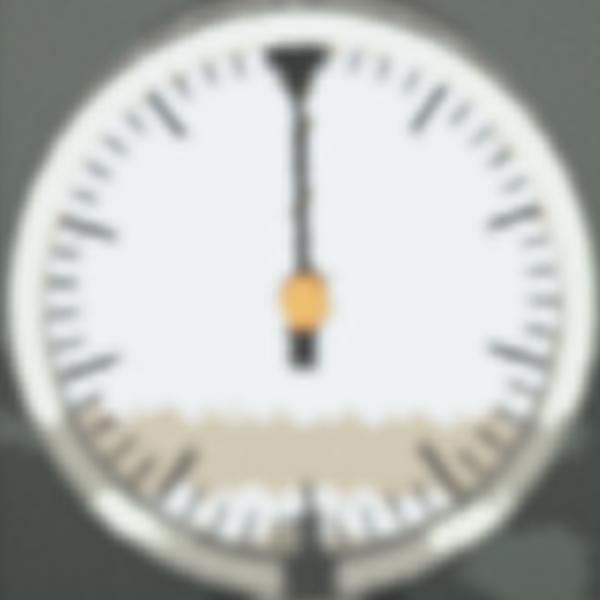

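Pointer and triangle nearly coincide (pointer at x≈301, triangle (297,60), clip (310,560)). The base edges give the gauge axis at +0.55°, pointer about +0.6°, bezel about +1.5°. One last nudge of about 0.8°.

Emit:
play_rows(
  rows=[
    {"slide":[0,0,0.3],"delta_rot":[0,0,0],"fingers":0.8},
    {"slide":[0,0,0.3],"delta_rot":[0,0,0],"fingers":0.8},
    {"slide":[0,0,0],"delta_rot":[0,0,0],"fingers":0.6},
    {"slide":[0,0,0],"delta_rot":[0,0,0],"fingers":0.2},
    {"slide":[0,0,0],"delta_rot":[0,0,0],"fingers":0.2},
    {"slide":[0,0,0],"delta_rot":[0,0,0],"fingers":0.2},
    {"slide":[0,0,0],"delta_rot":[0,0,0.18],"fingers":0.2},
    {"slide":[0,0,0],"delta_rot":[0,0,0],"fingers":0.2},
  ],
)

```text
time_s: 10.22
tcp_pos: [0.6093, 0.0167, 0.0618]
eef_rot: [-179.9, -0.0, -56.9]
contact_force: [-3.3, -2.7, 7.0]
gripper_width: 0.0574
gripper_force: 12.0
```

Emit:
play_rows(
  rows=[
    {"slide":[0,0,0],"delta_rot":[0,0,0],"fingers":0.2},
    {"slide":[0,0,0],"delta_rot":[0,0,0],"fingers":0.8},
    {"slide":[0,0,0],"delta_rot":[0,0,0],"fingers":0.8},
    {"slide":[0,0,-0.3],"delta_rot":[0,0,0],"fingers":0.8},
    {"slide":[0,0,-0.3],"delta_rot":[0,0,-0.4],"fingers":0.2},
    {"slide":[0,0,0],"delta_rot":[0,0,0],"fingers":0.2},
    {"slide":[0,0,0],"delta_rot":[0,0,0],"fingers":0.2},
  ],
)

```text
time_s: 11.1
tcp_pos: [0.6088, 0.0172, 0.15]
eef_rot: [-180.0, 0.0, -55.1]
contact_force: [-0.1, 0.3, -0.4]
gripper_width: 0.0554
gripper_force: 0.0
```

```bash
python3 m.py; python3 m2.py; python3 - <<'E'
from plant import r
from h import *
s=r.get_state();c=r.capture("wrist")
cv2.imwrite("pics/k.png",rect(c,s,(.609+.05*.579,.0165-.05*.815),.06,-54.5,.05,500))
a=np.radians(-54.5);f=np.array([np.cos(a),np.sin(a)])
K=np.array([.609,.0167])+.062*f;print(K,s["gripper_width"],delta(s,[*K,.15]))
E
```

```text
11.1 [0.60883739 0.01723963 0.14995341] [-1.79961514e+02  1.84295973e-02 -5.51285967e+01]
bezel [(np.float64(14.4), np.float64(0.62)), (np.float64(21.6), np.float64(0.62)), (np.float64(28.8), np.float64(0.75)), (np.float64(36.0), np.float64(0.62)), (np.float64(43.2), np.float64(0.62)), (np.float64(50.4), np.float64(0.5)), (np.float64(57.6), np.float64(0.62)), (np.float64(57.6), np.float64(0.62)), (np.float64(64.8), np.float64(4.12)), (np.float64(72.0), np.float64(4.12)), (np.float64(79.2), np.float64(4.12)), (np.float64(86.4), np.float64(4.0))]
pointer deg ccw -5.710593137499846 x at cy 291.4999999999997
tri 300.3672787979967 60.09524595255658
centre 291.4999999999997 302 tri deg -2.099298472221808
10 phase deg 0.4088065382594578
50 phase deg -2.9756837552419664
centre 301 302 tri deg 0.14986134504046347
10 phase deg 3.01251852675849
50 phase deg -3.139177037949316
line [503. 488. 506. 582.] 94.0 deg ccw 1.46
line [495. 596. 493. 488.] 108.0 deg ccw 0.82
line [294. 592. 290. 127.] 465.0 deg ccw 0.5
line [704. 124. 708. 594.] 470.0 deg ccw 0.49
line [261. 771. 259. 954.] 184.0 deg ccw -0.53
line [748. 877. 746. 766.] 111.0 deg ccw 0.64
line [709. 767. 711. 952.] 185.0 deg ccw 0.56
pointer [np.float64(0.6844203207510134), np.float64(0.8332976249626841), np.float64(0.26717124222333355), np.float64(1.0745945147210678)]
[ 0.64500358 -0.03377516] 0.052878658823178125 [ 0.41637376 -0.00616307 -0.00689389]
```

View pics/k.png

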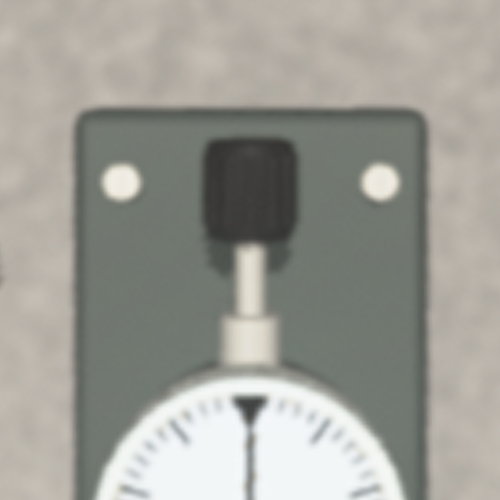

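Bezel +0.62°, axis +0.5°, pointer about +0.6°: zeroed. The knob is at rectified (250,190), dead centre, 62 mm out. Now grip the knob.

Emit:
play_rows(
  rows=[
    {"slide":[0.21,-0.003,0],"delta_rot":[0,0,-0.13],"fingers":-0.1},
    {"slide":[0.206,-0.003,0],"delta_rot":[0,0,0],"fingers":-0.1},
    {"slide":[0,0,0],"delta_rot":[0,0,0],"fingers":-0.1},
    {"slide":[0,0,0.25],"delta_rot":[0,0,0],"fingers":-0.1},
    {"slide":[0,0,0.25],"delta_rot":[0,0,0],"fingers":-0.1},
    {"slide":[0,0,0.23],"delta_rot":[0,0,0],"fingers":-0.1},
    {"slide":[0,0,0],"delta_rot":[0,0,0],"fingers":-0.1},
    {"slide":[0,0,0],"delta_rot":[0,0,0],"fingers":-0.1},
  ],
)

```text
time_s: 12.4
tcp_pos: [0.6464, -0.0331, 0.0417]
eef_rot: [-180.0, -0.0, -54.5]
contact_force: [-0.1, -0.7, 1.7]
gripper_width: 0.0393
gripper_force: 0.0
```

Emit:
play_rows(
  rows=[
    {"slide":[0,0,0],"delta_rot":[0,0,0],"fingers":-1},
    {"slide":[0,0,0],"delta_rot":[0,0,0],"fingers":-1},
    {"slide":[0,0,0],"delta_rot":[0,0,0],"fingers":-1},
    {"slide":[0,0,0],"delta_rot":[0,0,0],"fingers":-1},
    {"slide":[0,0,0],"delta_rot":[0,0,0],"fingers":-1},
  ],
  squeeze=30,
)

```text
time_s: 13.02
tcp_pos: [0.6453, -0.0339, 0.0415]
eef_rot: [180.0, -0.0, -54.5]
contact_force: [-2.6, -1.3, 4.7]
gripper_width: 0.017
gripper_force: 30.0
```

Emit:
play_rows(
  rows=[
    {"slide":[0.033,0,0],"delta_rot":[0,0,0],"fingers":-1},
    {"slide":[0.033,0,0],"delta_rot":[0,0,0],"fingers":-1},
    {"slide":[0.033,0,0],"delta_rot":[0,0,0],"fingers":-1},
    {"slide":[0.033,0,0],"delta_rot":[0,0,0],"fingers":-1},
    {"slide":[0.035,0,0],"delta_rot":[0,0,0],"fingers":-1},
    {"slide":[0,0,0],"delta_rot":[0,0,0],"fingers":-1},
    {"slide":[0,0,0],"delta_rot":[0,0,0],"fingers":-1},
  ],
)

```text
time_s: 13.9
tcp_pos: [0.6595, -0.0539, 0.0415]
eef_rot: [180.0, 0.0, -54.5]
contact_force: [-4.6, 1.6, 6.6]
gripper_width: 0.017
gripper_force: 30.0
```

```bash
python3 - <<'E'
from plant import r
from h import *
s=r.get_state();print(s["time_s"],s["tcp_pos"],(s["tcp_pos"]-[.6453,-.0339,.0415])@[.581,-.814,0],s["gripper_width"],s["contact_force"])
c=r.capture("wrist");d=r.capture("side");t=r.capture("top")
def crop(c,h,k):
    p=c["R"]@[.609,.0165,.078]+c["t"];u,v=int(c["fx"]*p[0]/p[2]+c["cx"]),int(c["fy"]*p[1]/p[2]+c["cy"])
    return cv2.resize(c["image"][v-h:v+h,u-h:u+h],(400,300 if k else 400),interpolation=2)
cv2.imwrite("pics/p1.png",np.vstack([np.hstack([crop(d,30,0),crop(t,30,0)]),]))
cv2.imwrite("pics/p1w.png",c["image"])
E
```

```text
13.9 [ 0.65945683 -0.05387557  0.04145713] 0.024485236509253324 0.017046692782116814 [-4.64527048  1.58864062  6.57621418]
```

View pics/p1.png

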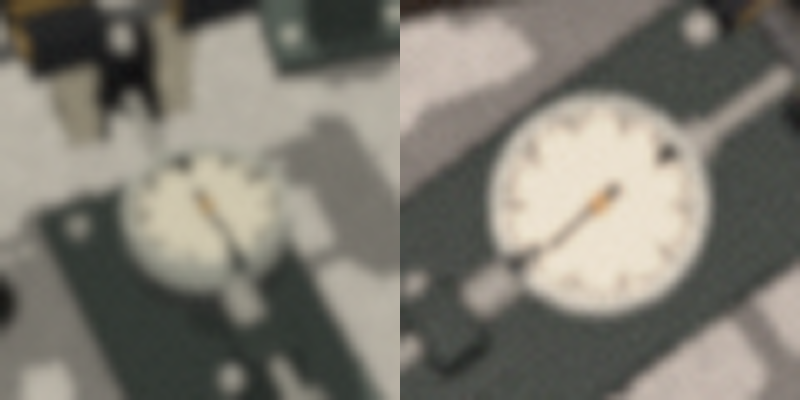

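The pointer stands at the clip in both views: side tip at about (238,258), top tip at about (522,264), opposite the triangle at (667,152). The TCP moved 24.5 mm. A finer check from the top camera follows.

```bash
cat > q.py <<'E'
from plant import r
from h import *
s=r.get_state();A=np.mean([r.capture("top")["image"].astype(float) for _ in range(8)],0);c=r.capture("top")
a=np.radians(-54.5);f=np.array([np.cos(a),np.sin(a),0]);l=np.array([-f[1],f[0],0]);src=[];dst=[]
for i in(-1,1):
    for j in(-1,1):
        p=c["R"]@(np.array([.609,.0166,.0785])+.03*(f*i+l*j))+c["t"];src.append([c["fx"]*p[0]/p[2]+c["cx"],c["fy"]*p[1]/p[2]+c["cy"]]);dst.append([300*(1-j),300*(1-i)])
g=cv2.warpPerspective(A.astype(np.float32),cv2.getPerspectiveTransform(np.float32(src),np.float32(dst)),(600,600),flags=2).mean(2)
ys=np.arange(345,490);o=[]
for y in ys:
    w=g[y,250:350];w=np.clip(np.median(w)-w-20,0,None);o.append((w*np.arange(250,350)).sum()/w.sum())
p=np.polyfit(ys,o,1);print("pointer dx/dy deg (+ = tip to right)",np.degrees(np.arctan(p[0])),"x at 300",np.polyval(p,300),"x at 470",np.polyval(p,470))
w=np.clip(150-g[40:100,240:360],0,None);yy,xx=np.indices(w.shape);print("tri",(w*xx).sum()/w.sum()+240,(w*yy).sum()/w.sum()+40)
cv2.imwrite("pics/q.png",g);print(r.get_state()["time_s"])
E
python3 q.py
```

```text
pointer dx/dy deg (+ = tip to right) 6.967770127876271 x at 300 282.9774853944437 x at 470 303.75379779437094
tri 285.143389790278 74.72463619965202
14.5[ WARN:0@10.824] global loadsave.cpp:1063 imwrite_ Unsupported depth image for selected encoder is fallbacked to CV_8U.
```

View pics/q.png

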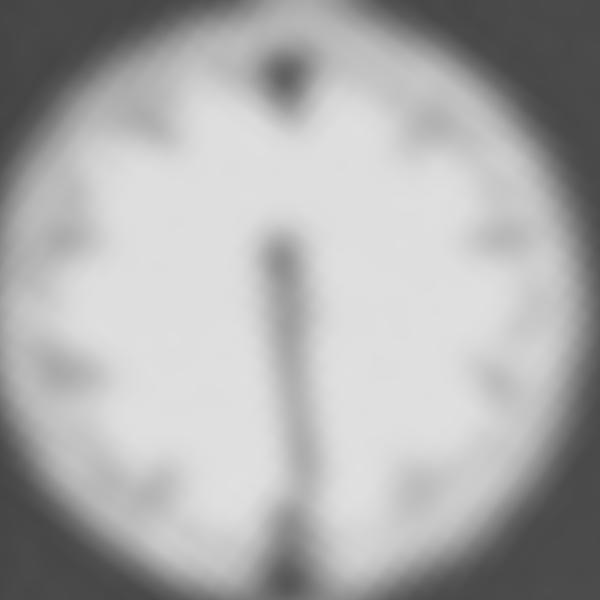

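The averaged top view shows the triangle at (285,75), the clip (288,560), and the pointer running from (280,245) to (305,480). It is about 6° short of the clip, or 0.8 mm. Pulling that bit more.

Emit:
play_rows(
  rows=[
    {"slide":[0.0055,0,0],"delta_rot":[0,0,0],"fingers":-1},
    {"slide":[0,0,0],"delta_rot":[0,0,0],"fingers":-1},
    {"slide":[0,0,0],"delta_rot":[0,0,0],"fingers":-1},
    {"slide":[0,0,0],"delta_rot":[0,0,0],"fingers":-1},
  ],
)

```text
time_s: 15.0
tcp_pos: [0.6599, -0.0545, 0.0415]
eef_rot: [180.0, 0.0, -54.5]
contact_force: [-4.8, 1.4, 7.3]
gripper_width: 0.0171
gripper_force: 30.0
```

```bash
python3 q.py 2>/dev/null; python3 - <<'E'
from plant import r
s=r.get_state();print((s["tcp_pos"]-[.6453,-.0339,.0415])@[.581,-.814,0],s["contact_force"])
E
```

```text
pointer dx/dy deg (+ = tip to right) -0.9116055256968467 x at 300 288.27339600837354 x at 470 285.5683797076431
tri 285.3143505502279 74.83291258739635
15.45
0.025208816266338543 [-4.35855413  0.95838886  7.29452398]
```

The pointer is within about 1° of the clip (pull 25.2 mm by TCP). Handing in while holding.

```bash
python3 -c "
from plant import r
print(r.close_job())"
```

```text
the job is handed in; nothing more can be done
None
```

The dial is zeroed within about 0.2° of the pointer, and the knob is pulled out about 25 mm and held in the gripper, with the pointer within about 1° of the limit clip and the jaw open; the job is handed in.

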